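Re-pin a drawer tray's stay

TASK

The sliding steel tray in this fittings drawer is held by a flat stay bar hooked over two upright pins. Take the stay by its upright lug, lift it off the short pin, draw it (and the tray with it) along the slides towards the bar's three-hole end, and drop the hole nearest the lug over the short pin. The eye at the other end must finish round the tray's tall pin; leave the stay lying flat on both posts and let go.

Things in the scene. Friction and masses are not known exactly. Their poses are not given: they have to be found in the camera images.
- stay: Loose aluminium bar 234x34x5 mm, 0.16 kg, lying level. Origin: underside, below the lug's middle; x runs from the three-hole end to the eye end, z up. Lug: upright plate 34 mm along x, 10 mm thick (y), top 45 mm above the underside; grip here. Through holes, 18 mm diameter, at x = -113, -79, -45 mm and the eye at x = +85 mm. Start: -113 hole on the short pin, eye on the tall. Wanted on the short pin: -45.
- short_pin (a point): Foot of the short steel pin: centre of the flat top of a round post (32 mm across) fixed in the drawer, 45 mm above the table; the stay's underside rests on this top. The pin, 6 mm in diameter, rises 12 mm above this point. It never moves.
- tall_pin (a point): Foot of the tall pin: centre of the flat top of a 32 mm round post on an ear of the sliding tray, level with the short pin's foot; the stay's eye end rests on it. The pin, 8 mm in diameter, rises 45 mm above this point: a stay lifted level by 15 to 40 mm is free of the short pin but still on the tall one, and pulls the tray along.
- tray (a joint): Travel (m) of the shallow steel tray, 200x190x20 mm, on its ball-bearing slides: 0 at the start, growing from the tall pin towards the short pin (to the drawer's front, parallel to the stay); stop at 0.10. Friction about 1 N, no spring. About 0.06 to 0.08 with the wanted hole on the short pin. The tray's rim and all else within 60 mm beside the lug lie below the stay's underside.

How it is judged (in metres and radians):
On the way:
1. the stay has been lifted clear above the short pin's tip (z of short_pin in the frame of stay below -0.0135 m), for 0.1 s.
At the end, for the whole second after the job is handed in: Short pin within 10 mm, along and across the bar, of the centre of the hole nearest the lug; tall pin likewise in the eye; bar underside within 4 mm of both post tops, level within 5 degrees, at rest and released; tray drawn out more than 45 mm (x of short_pin in the frame of stay between -0.055 and -0.035 m and y of short_pin in the frame of stay between -0.01 and 0.01 m and z of short_pin in the frame of stay between -0.004 and 0.004 m and x of tall_pin in the frame of stay between 0.075 and 0.095 m and y of tall_pin in the frame of stay between -0.01 and 0.01 m and z of tall_pin in the frame of stay between -0.004 and 0.004 m and angle between stay's own z axis and vertical below 0.09 rad and value of joint tray above 0.045 m and linear speed of stay below 0.02 m/s); the robot touches nothing.
It also fails if it takes over 35 s, if anything falls off the work surface, if the arm or the gripper's body presses on something with over 40 N, if the wrist force passes 120 N, or if a joint passes its speed limit or range.

ROBOT

A 6-joint arm with a two-finger parallel gripper is mounted at the origin on the work surface. World frame = base frame: x ahead of the robot, y to its left, z up, the work surface at z = 0. Lengths are in mm, angles in rad, forces in N, time in s.
With the tool pointing down it reaches from about 350 to 975 mm from the base axis. Payload 7.1 kg.
Tool frame: the origin (TCP) lies between the finger pads; the fingertips stand 14 mm ahead of it and the grasp point (between the pads) lies 5 mm behind it; z points along the fingers, y is the direction in which the jaws open and shut (so a half turn about z gives the same grasp; the last joint's range is limited). The gripper opens to 88 mm and grips with 3 to 60 N. Pads are 20 mm wide; open, the fingers measure 115 mm over their backs; the gripper's body (75 mm by 178 mm) begins 61 mm behind the grasp point.
Start: joints at [-1.343, 0.423, 1.63, -0, 1.089, -0.019], TCP at [152.708, -606.041, 236.675] pointing down, gripper open.
Joint ranges: [-3, 3], [-0.9, 2.11], [0.09, 2.58], [-1.31, 4.45], [0.11, 2.69], [-2.54, 2.54]. Speed limits (rad/s): [2.39, 2.39, 3.01, 3.14, 3.14, 3.14].

INTERFACE

Orientations are given as a rotation vector (axis times angle).
In Python, from workcell import get_obs, get_image, calibration, close_job, regions_of, place_of gives the robot as it stands.
- The arm moves only by the tool move_arm, never from a script. Its argument "deltas" is a list of rows, each a list of 5 numbers: the closure in counts, from 0 (fully open) to 255 (shut), then the shift along the tool's x, y, z in m, then the turn about the tool's z in rad. In form: [[grip, x, y, z, roll], ...]. A call has 1 to 5 rows; each row is the pose to reach, as a shift and turn from the pose commanded when the call began, along the tool's axes at that moment; what a row does not reach only later rows make up. A row lasts 1/12 s, in which the tool goes at most 41.7 mm and 7.16 degrees, less where a joint would pass 70% of its speed; a pose out of reach is approached as far as the arm can. A call with a gripper value outside its range is refused whole. The fingers move at their own pace and stop on an object; the grip force is fixed at half the most. Time passes only in rows, so rows that repeat a pose let the fingers close. It gives the time, the measured TCP pose, the force and the opening at its end, in the units of the state.
- get_obs(): the state, without advancing time (a new reading comes with each control period).
- get_image(name): name is "scene" or "top"; returns the picture (384x512x3 uint8, blue, green, red); there is no depth.
- calibration(name): a dict with "intrinsics" (3x3 intrinsics, pixels), "world_to_cam" (4x4, takes a point from world to camera coordinates). Camera axes: x right, y down, z forward; pixel columns grow to the right and rows downward; lengths in mm; the calibration is good to about 2 mm. A picture is of the moment at which its call begins. calibration takes no time and is no camera call.
- close_job(): hands the job in, once; it reports no verdict.
Trained networks look in the newest picture that a camera, given by its name, has taken for a name from the list of things; names that differ only in an ending like _2 or _b are one class to them, and where a whole thing is asked for, a point or a joint stands for the part that bears it (a point fixed in the world has none). Each returns a list of dicts, best first, with "conf" (0 to 1); they miss things now and then, are a little off and sometimes report something else, mostly with a low value. They report only what shows in the picture. A call takes as long as a camera call.
- regions_of(camera, name): "region" (384x512 bool, what is visible of it).
- place_of(camera, name): "location" ([x, y, z] in mm, in world coordinates, good to about 4 mm: a listed point, or the origin of a listed thing).
The state is a dict: "t": time; "qpos": joint angles; "qvel": joint speeds; "joint_torque": joint torques, N m; "ee_pos": TCP position; "orientation": TCP orientation; "ft_force": force on the tool from outside, world axes, zero at the start; "moment": the same for the moment, N m; "width": finger opening in mm.
Only numpy, scipy, OpenCV 4.12 (cv2) and the standard library are available. Lean on these libraries where they do the work, as an engineer would, in place of code of your own. Each camera call takes 0.05 s, during which the arm holds its last target.

## Working session

There is one attempt and no reset: what is moved stays moved. The work goes in short steps, Python scripts to look and compute and a tool call to move; the robot and the scene stay as the last step left them, time stands still between calls to the robot, and variables do not carry over. Pictures are saved under pics/ and viewed, and the job is handed in when it is done.

Besides the shell and the picture viewer there is one more tool, called after ">>>" by a JSON object that holds its "op" and its "data". move_arm: Moves the arm, as the interface text tells. Its arguments: {"type":"object","properties":{"deltas":{"type":"array","items":{"type":"array","items":{"type":"number"}}}},"required":["deltas"]}

```bash
mkdir -p pics; ls
python3 - <<'E'
from workcell import *
import cv2
for c in ["scene","top"]:
    im=get_image(c); cv2.imwrite(f"pics/{c}0.png",im)
    for n in ["stay","short_pin","tall_pin"]:
        print(c,n,[(d["conf"],d["location"]) for d in place_of(c,n)][:3])
o=get_obs();print(o)
for c in ["scene","top"]:print(calibration(c))
E
```

```text
pics
scene stay [(0.89, [575.8, -129.7, 43.6])]
scene short_pin [(0.86, [457.1, -123.7, 45.1])]
scene tall_pin [(0.96, [658.3, -132.4, 43.9])]
top stay [(0.95, [574.1, -134.2, 44.9])]
top short_pin [(0.56, [464.2, -121.4, 43.6])]
top tall_pin [(0.8, [661.2, -131.0, 46.1])]
{'t': 0.4, 'qpos': array([-1.34301430e+00,  4.23222933e-01,  1.63002491e+00,  2.53802148e-05,
        1.08856655e+00, -1.89768209e-02]), 'qvel': array([ 0.00024606, -0.00054353, -0.00317275,  0.00078195, -0.001306  ,
       -0.00014312]), 'joint_torque': array([ 1.22939286e-04, -5.44023407e+01, -2.73662710e+01,  6.43618824e-02,
        1.87955762e-02, -4.04064042e-05]), 'ee_pos': array([ 152.68925799, -605.97010598,  236.54908409]), 'orientation': array([-3.11749265e+00, -3.86579468e-01,  1.17144021e-06]), 'ft_force': array([ 0.15460707, -0.14737289, -0.20639396]), 'moment': array([ 0.00852823, -0.05280747,  0.00993523]), 'width': 87.63036609474655}
{'intrinsics': array([[384.97124317,   0.        , 253.02901902],
       [  0.        , 384.97124317, 189.02111304],
       [  0.        ,   0.        ,   1.        ]])
[... 187 characters left out ...]

       [-6.81516956e-01, -1.69136110e-01, -7.11988493e-01,
         1.14048701e+03],
       [ 0.00000000e+00,  0.00000000e+00,  0.00000000e+00,
         1.00000000e+00]])}
{'intrinsics': array([[420.01446643,   0.        , 253.84028008],
       [  0.        , 420.01446643, 195.96409901],
       [  0.        ,   0.        ,   1.        ]]), 'world_to_cam': array([[ 1.49745157e-02, -9.99653188e-01,  2.16625829e-02,
         8.84526354e+01],
       [-9.98594813e-01, -1.60530977e-02, -5.05044387e-02,
         5.71152665e+02],
       [ 5.08346747e-02, -2.08758634e-02, -9.98488875e-01,
         7.27525242e+02],
       [ 0.00000000e+00,  0.00000000e+00,  0.00000000e+00,
         1.00000000e+00]])}
```

View pics/scene0.png

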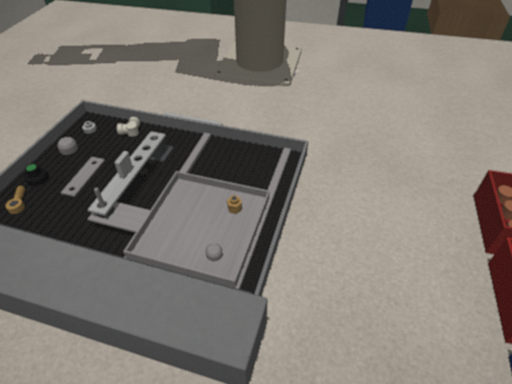

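View pics/top0.png

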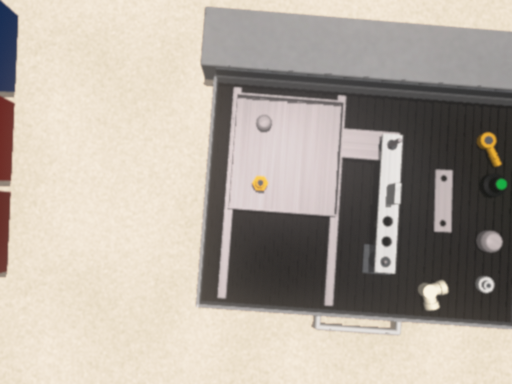

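```bash
cat > h.py <<'E'
import numpy as np,cv2
from workcell import *
def ray(c,uv,z):
    k=calibration(c);K=k["intrinsics"];T=k["world_to_cam"];R=T[:3,:3];t=T[:3,3]
    C=-R.T@t; d=R.T@np.linalg.inv(K)@np.array([uv[0],uv[1],1.]); return C+d*(z-C[2])/d[2]
def proj(c,p):
    k=calibration(c);q=k["world_to_cam"]@np.append(p,1.);q=k["intrinsics"]@q[:3];return q[:2]/q[2]
E
python3 - <<'E'
from h import *
im=cv2.imread("pics/top0.png")
c=im[120:285,340:440]; cv2.imwrite("pics/topz.png",cv2.resize(c,None,fx=3.6,fy=3.6,interpolation=cv2.INTER_CUBIC))
c=im=cv2.imread("pics/scene0.png")[120:230,70:190]; cv2.imwrite("pics/scz.png",cv2.resize(c,None,fx=5,fy=5,interpolation=cv2.INTER_CUBIC))
r=regions_of("top","stay")[0];m=r["region"];print(r["conf"],m.sum())
v,u=np.nonzero(m)
P=np.array([ray("top",(a,b),50)[:2] for a,b in zip(u,v)])
rc=cv2.minAreaRect(P.astype(np.float32));print(rc)
E
```

```text
0.8 2798
((561.0311279296875, -128.8588409423828), (40.6512336730957, 234.24765014648438), 86.04578399658203)
```

View pics/topz.png

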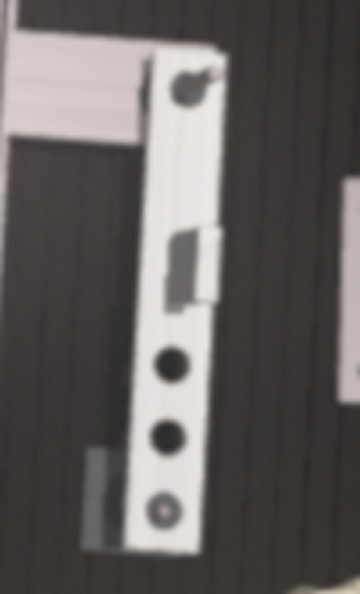

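View pics/scz.png

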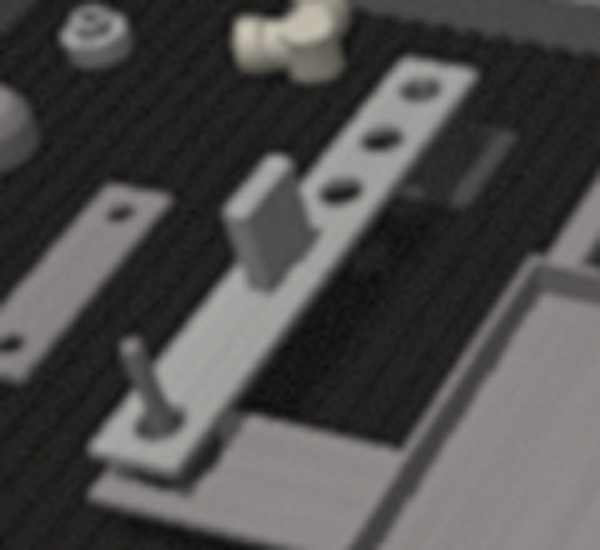

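Run:
```python
from h import *
f=lambda a,b:((a+.5)/3.6-.5+340,(b+.5)/3.6-.5+120)
pts={'eye':(188,89,50),'h45':(172,364,50),'h79':(168,437,50),'h113':(163,511,50),'lug':(208,265,90),'ptip':(213,74,90),'spin':(164,512,57)}
for k,(a,b,z) in pts.items(): print(k,ray('top',f(a,b),z).round(1))
g=lambda a,b:((a+.5)/5-.5+70,(b+.5)/5-.5+120)
pts={'eye':(160,420,50),'h45':(341,190,50),'h79':(382,139,50),'h113':(421,90,50),'lug':(258,185,90),'ptip':(132,345,90),'pbase':(157,425,50)}
for k,(a,b,z) in pts.items(): print(k,ray('scene',g(a,b),z).round(1))
from scipy.spatial.transform import Rotation as R
o=get_obs();print(R.from_rotvec(o['orientation']).as_matrix().round(3))
```

```text
eye [ 659.4 -135.2   50. ]
h45 [ 529.7 -127.5   50. ]
h79 [ 495.7 -125.6   50. ]
h113 [ 461.3 -123.2   50. ]
lug [ 573.8 -129.9   90. ]
ptip [ 659.1 -132.4   90. ]
spin [ 461.6 -121.3   57. ]
eye [ 659.1 -134.    50. ]
h45 [ 530.  -126.4   50. ]
h79 [ 496.7 -124.1   50. ]
h113 [ 462.9 -121.9   50. ]
lug [ 575.3 -128.3   90. ]
ptip [ 660.7 -130.9   90. ]
pbase [ 661.5 -133.8   50. ]
[[ 0.97   0.244 -0.   ]
 [ 0.244 -0.97   0.   ]
 [ 0.    -0.    -1.   ]]
```

>>> {"op": "move_arm", "data": {"deltas": [[0,0.525,-0.359,0,0.307],[0,0.525,-0.359,0,0.307],[0,0.525,-0.359,0,0.307],[0,0.525,-0.359,0,0.307],[0,0.525,-0.359,0,0.307]]}}

```text
t: 0.87
ee_pos: [291.2, -448.9, 236.8]
orientation: [3.14, -0.096, 0.0]
ft_force: [1.4, -1.1, 0.7]
width: 88.0
```

```bash
cat >> h.py <<'E'
from scipy.spatial.transform import Rotation as Rot
def to(p,yaw):
    o=get_obs();M=Rot.from_rotvec(o['orientation']).as_matrix()
    d=M.T@(np.array(p)-o['ee_pos']); cy=np.arctan2(M[1,0],M[0,0])
    print('t',round(o['t'],2),'pos',o['ee_pos'].round(1),'yaw',cy.round(4),'F',o['ft_force'].round(1),'w',round(o['width'],1),'vel',abs(o['qvel']).max().round(3))
    print('delta',d.round(1),'roll',round(cy-yaw,4))
E
python3 -c "
from h import *
to([574.5,-129.5,200],-0.0605)"
```

```text
t 0.87 pos [ 291.2 -448.9  236.8] yaw -0.0612 F [ 1.4 -1.1  0.7] w 88.0 vel 0.881
delta [ 263.2 -336.2   36.8] roll -0.0007
```

>>> {"op": "move_arm", "data": {"deltas": [[0,0.263,-0.336,0.037,0],[0,0.263,-0.336,0.037,0],[0,0.263,-0.336,0.037,0],[0,0.263,-0.336,0.037,0],[0,0.263,-0.336,0.037,0]]}}

```text
t: 1.28
ee_pos: [429.0, -293.3, 218.8]
orientation: [3.14, -0.095, 0.001]
ft_force: [0.5, -0.5, 0.1]
width: 88.0
```

```bash
python3 -c "
from h import *
to([574.5,-129.5,200],-0.0605)"
```

```text
t 1.28 pos [ 429.  -293.3  218.8] yaw -0.0604 F [ 0.5 -0.5  0.1] w 88.0 vel 0.958
delta [ 135.3 -172.3   18.9] roll 0.0001
```

>>> {"op": "move_arm", "data": {"deltas": [[0,0.135,-0.172,0.019,0],[0,0.135,-0.172,0.019,0],[0,0.135,-0.172,0.019,0],[0,0.135,-0.172,0.019,0],[0,0.135,-0.172,0.019,0]]}}

```text
t: 1.7
ee_pos: [566.9, -137.8, 200.7]
orientation: [3.14, -0.094, 0.001]
ft_force: [1.1, -1.1, -1.3]
width: 87.7
```

>>> {"op": "move_arm", "data": {"deltas": [[0,0,0,0,0],[0,0,0,0,0]]}}

```text
t: 1.87
ee_pos: [566.7, -137.8, 200.3]
orientation: [-3.14, 0.088, 0.0]
ft_force: [-0.6, -0.8, -0.2]
width: 87.6
```

```bash
python3 -c "
from h import *
to([574.5,-129.5,82],-0.0605)
cv2.imwrite('pics/s1.png',get_image('scene'))"
```

```text
t 1.87 pos [ 566.7 -137.8  200.3] yaw -0.0563 F [-0.6 -0.8 -0.2] w 87.6 vel 0.05
delta [  7.4  -8.7 118.3] roll 0.0042
```

View pics/s1.png

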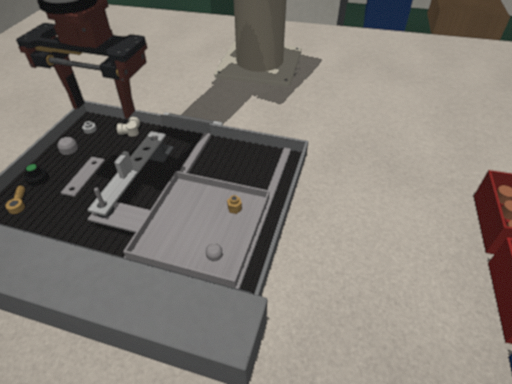

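```bash
python3 -c "
from h import *
print(proj('scene',[566.7,-137.8,186]),proj('scene',[566.7,-137.8,200]))
print(proj('top',[566.7,-137.8,186]))
cv2.imwrite('pics/t1.png',get_image('top'))"
```

```text
[104.19597712 108.81895633] [101.81870308 101.60230457]
[428.67460343 194.54860714]
```

View pics/t1.png

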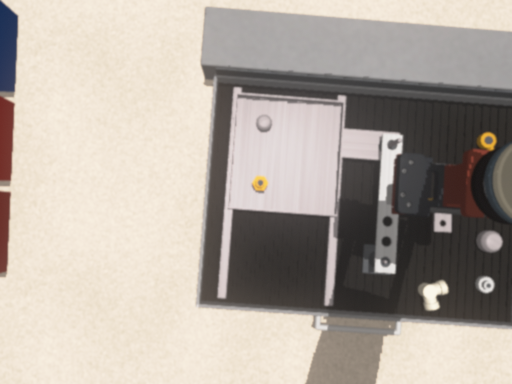

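>>> {"op": "move_arm", "data": {"deltas": [[0,0.0074,-0.0087,0.03,0.004],[0,0.0074,-0.0087,0.06,0.004],[0,0.0074,-0.0087,0.085,0.004],[0,0.0074,-0.0087,0.085,0.004],[0,0.0074,-0.0087,0.085,0.004]]}}

```text
t: 2.38
ee_pos: [572.0, -132.5, 115.1]
orientation: [-3.139, 0.104, 0.005]
ft_force: [0.0, 0.1, 0.8]
width: 87.8
```

```bash
python3 -c "
from h import *
to([574.5,-129.5,73],-0.0605)
cv2.imwrite('pics/s2.png',cv2.resize(get_image('scene')[60:240,30:230],None,fx=3.3,fy=3.3))"
```

```text
t 2.38 pos [ 572.  -132.5  115.1] yaw -0.0661 F [0.  0.1 0.8] w 87.8 vel 0.04
delta [ 2.4 -3.1 42.1] roll -0.0056
```

View pics/s2.png

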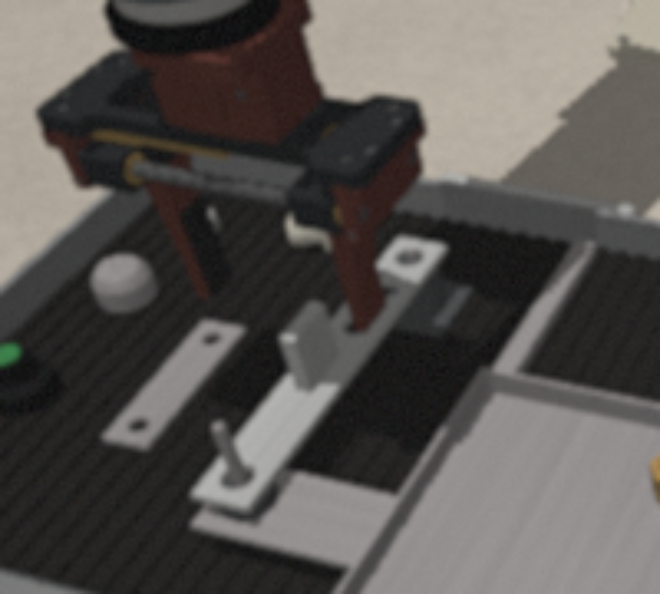

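>>> {"op": "move_arm", "data": {"deltas": [[0,0.002,-0.003,0.02,-0.003],[0,0.002,-0.003,0.042,-0.003],[0,0.002,-0.003,0.042,-0.003],[0,0.002,-0.003,0.042,-0.003]]}}

```text
t: 2.77
ee_pos: [575.9, -129.1, 74.8]
orientation: [3.14, -0.097, 0.0]
ft_force: [-0.2, -0.4, 0.6]
width: 87.7
```

```bash
python3 -c "
from h import *
to([574.5,-129.5,73],-0.0605)
cv2.imwrite('pics/s3.png',cv2.resize(get_image('scene')[60:240,30:230],None,fx=3.3,fy=3.3))"
```

```text
t 2.77 pos [ 575.9 -129.1   74.8] yaw -0.0618 F [-0.2 -0.4  0.6] w 87.7 vel 0.021
delta [-1.4  0.5  1.8] roll -0.0013
```

View pics/s3.png

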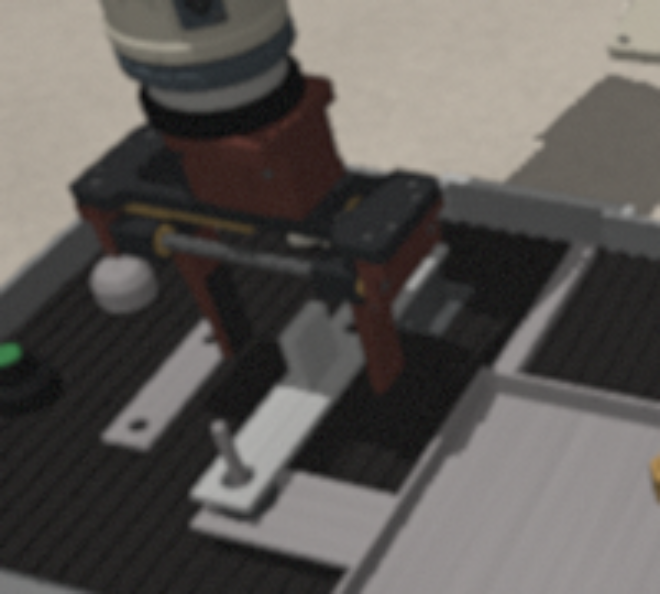

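>>> {"op": "move_arm", "data": {"deltas": [[255,0,0,0.001,0],[255,0,0,0.001,0],[255,0,0,0.001,0],[255,0,0,0.001,0],[255,0,0,0.001,0]]}}

```text
t: 3.23
ee_pos: [576.0, -128.7, 73.1]
orientation: [3.14, -0.096, 0.001]
ft_force: [-0.1, 0.2, 0.7]
width: 57.8
```

>>> {"op": "move_arm", "data": {"deltas": [[255,0,0,0,0],[255,0,0,0,0],[255,0,0,0,0],[255,0,0,0,0]]}}

```text
t: 3.57
ee_pos: [575.8, -128.6, 72.6]
orientation: [-3.14, 0.096, 0.0]
ft_force: [-0.0, -0.2, 0.0]
width: 31.3
```

```bash
python3 -c "
from h import *
to([574.5,-129.5,73],-0.0605)"
```

```text
t 3.57 pos [ 575.8 -128.6   72.6] yaw -0.0612 F [-0.  -0.2  0. ] w 31.3 vel 0.001
delta [-1.2  1.  -0.4] roll -0.0007
```

>>> {"op": "move_arm", "data": {"deltas": [[255,0,0,0,0],[255,0,0,0,0],[255,0,0,0,0],[255,0,0,0,0],[255,0,0,0,0]]}}

```text
t: 3.98
ee_pos: [575.8, -128.6, 72.6]
orientation: [3.14, -0.096, -0.0]
ft_force: [-0.1, -0.9, 0.1]
width: 9.7
```

>>> {"op": "move_arm", "data": {"deltas": [[255,0,0,0,0],[255,0,0,0,0],[255,0,0,0,0]]}}

```text
t: 4.23
ee_pos: [575.8, -128.6, 72.6]
orientation: [-3.14, 0.096, -0.0]
ft_force: [0.5, -0.3, -0.5]
width: 10.1
```

```bash
python3 -c "
from h import *
to([574.5,-129.5,73],-0.0605)"
```

```text
t 4.23 pos [ 575.8 -128.6   72.6] yaw -0.0612 F [ 0.5 -0.3 -0.5] w 10.1 vel 0.002
delta [-1.2  1.  -0.4] roll -0.0007
```

>>> {"op": "move_arm", "data": {"deltas": [[255,0,0,-0.006,0],[255,0,0,-0.013,0],[255,0,0,-0.019,0],[255,0,0,-0.025,0],[255,0,0,-0.025,0]]}}

```text
t: 4.65
ee_pos: [576.7, -128.8, 99.4]
orientation: [3.14, -0.096, 0.004]
ft_force: [0.9, -0.4, -1.6]
width: 9.7
```

>>> {"op": "move_arm", "data": {"deltas": [[255,0,0,0,0],[255,0,0,0,0]]}}

```text
t: 4.82
ee_pos: [575.7, -128.6, 97.7]
orientation: [3.14, -0.096, 0.0]
ft_force: [0.1, 0.1, -1.6]
width: 9.6
```

```bash
python3 -c "
from h import *
to([574.5,-129.5,97],-0.0605)
cv2.imwrite('pics/s4.png',cv2.resize(get_image('scene')[60:240,30:230],None,fx=3.3,fy=3.3))
cv2.imwrite('pics/t4.png',get_image('top')[80:300,300:500].repeat(3,0).repeat(3,1)[:600])"
```

```text
t 4.82 pos [ 575.7 -128.6   97.7] yaw -0.0612 F [ 0.1  0.1 -1.6] w 9.6 vel 0.006
delta [-1.1  1.   0.7] roll -0.0007
```

View pics/s4.png

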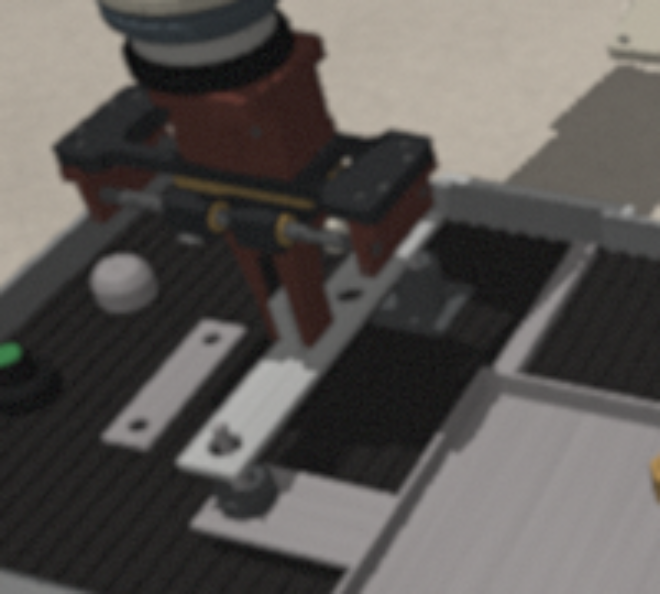

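View pics/t4.png

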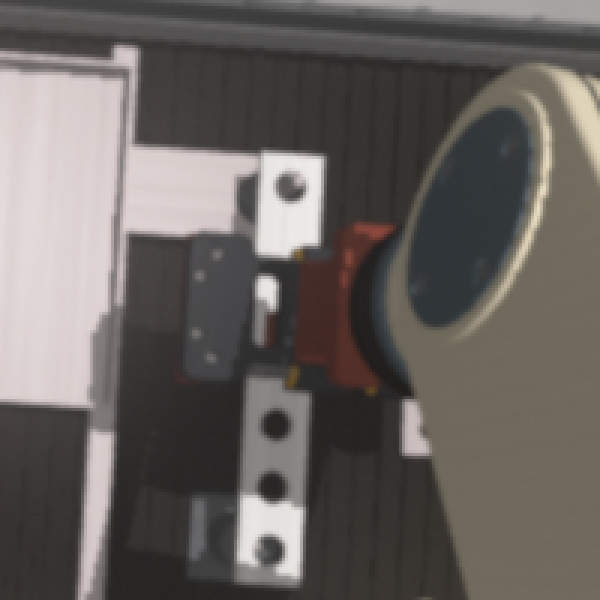

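>>> {"op": "move_arm", "data": {"deltas": [[255,-0.008,0,0,0],[255,-0.018,0,0,0],[255,-0.028,0,0,0],[255,-0.038,0,0,0],[255,-0.048,0,0,0]]}}

```text
t: 5.33
ee_pos: [526.4, -125.6, 97.6]
orientation: [-3.14, 0.096, 0.0]
ft_force: [0.6, -0.3, -1.9]
width: 9.6
```

>>> {"op": "move_arm", "data": {"deltas": [[255,-0.01,0,0,0],[255,-0.017,0,0,0],[255,-0.02,0,0,0],[255,-0.02,0,0,0],[255,-0.02,0,0,0]]}}

```text
t: 5.75
ee_pos: [507.8, -124.4, 97.7]
orientation: [-3.14, 0.096, 0.0]
ft_force: [-0.2, -1.2, -2.4]
width: 10.0
```

```bash
python3 -c "
from h import *
to([575.7-67.9,-128.6+4.1,97.7],-0.0612)
cv2.imwrite('pics/s5.png',cv2.resize(get_image('scene')[60:240,50:250],None,fx=3.3,fy=3.3))
cv2.imwrite('pics/t5.png',get_image('top')[120:320,300:500].repeat(3,0).repeat(3,1)[:600])
for c in ['scene','top']:
  for n in ['stay','short_pin','tall_pin']:
    print(c,n,[(d['conf'],d['location']) for d in place_of(c,n)][:3])
"
```

```text
t 5.75 pos [ 507.8 -124.4   97.7] yaw -0.0612 F [-0.2 -1.2 -2.4] w 10.0 vel 0.014
delta [ 0.   0.1 -0. ] roll -0.0
scene stay [(0.89, [506.4, -124.9, 66.9])]
scene short_pin [(0.73, [458.4, -121.7, 44.3])]
scene tall_pin [(0.92, [595.4, -128.3, 45.6])]
top stay [(0.95, [507.7, -124.7, 68.4])]
top short_pin [(0.84, [461.4, -117.4, 42.0])]
top tall_pin [(0.83, [590.9, -130.4, 44.3])]
```

View pics/s5.png

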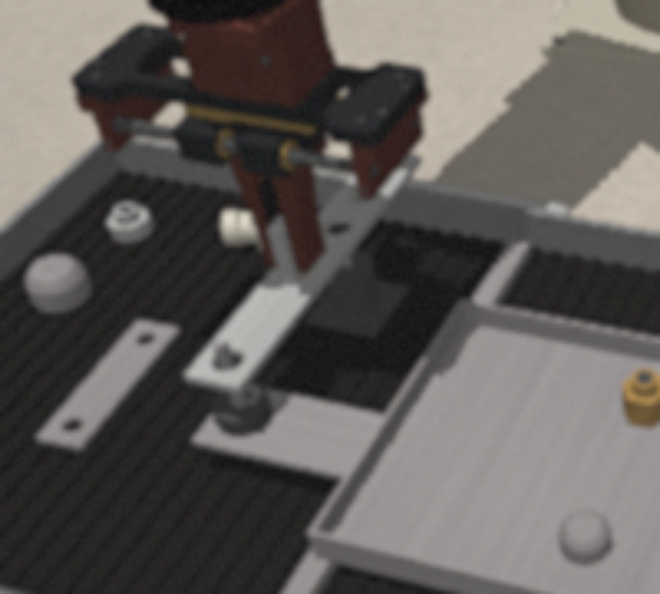

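View pics/t5.png

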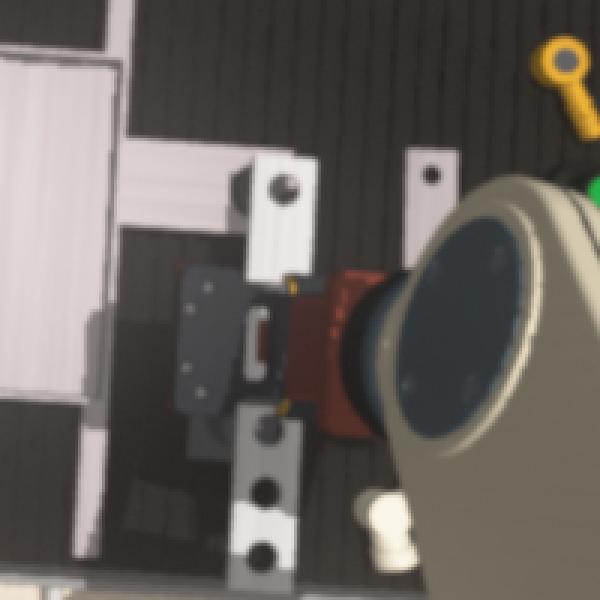

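```bash
python3 -c "
from h import *
f=lambda a,b:((a+.5)/3-.5+300,(b+.5)/3-.5+120)
for a,b in [(269,428),(265,492),(262,557),(285,189)]: print(ray('top',f(a,b),75).round(1))
g=lambda a,b:((a+.5)/3.3-.5+50,(b+.5)/3.3-.5+60)
print(ray('scene',g(341,227),75),ray('scene',g(225,357),75))
im=get_image('top');cv2.imwrite('pics/t6.png',cv2.resize(im[245:285,365:415],None,fx=12,fy=12,interpolation=cv2.INTER_CUBIC))
print(proj('top',[461.8,-122,57])-[365,245])
"
```

```text
[ 462.7 -122.    75. ]
[ 428.5 -119.8   75. ]
[ 394.  -118.1   75. ]
[ 592.  -130.9   75. ]
[ 463.86300124 -118.19081683   75.        ] [ 590.51962923 -131.35723176   75.        ]
[20.61469687 16.73141337]
```

View pics/t6.png

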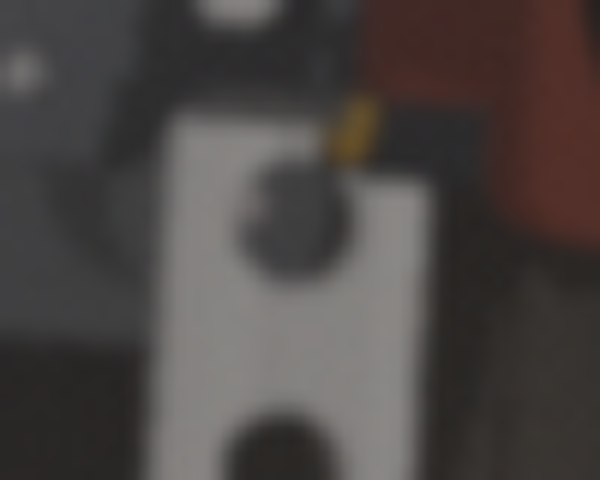

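>>> {"op": "move_arm", "data": {"deltas": [[255,-0.0005,0,0.006,0],[255,-0.0005,0,0.012,0],[255,-0.0005,0,0.016,0],[255,-0.0005,0,0.019,0],[255,-0.0005,0,0.019,0]]}}

```text
t: 6.62
ee_pos: [506.8, -124.2, 77.6]
orientation: [-3.14, 0.096, 0.003]
ft_force: [-0.3, -0.7, -2.3]
width: 10.0
```

```bash
python3 -c "
from h import *
to([507.8,-124.4,72.6],-0.0612)
cv2.imwrite('pics/s7.png',cv2.resize(get_image('scene')[60:240,50:250],None,fx=3.3,fy=3.3))
"
```

```text
t 6.62 pos [ 506.8 -124.2   77.6] yaw -0.0612 F [-0.3 -0.7 -2.3] w 10.0 vel 0.013
delta [1.  0.1 5. ] roll -0.0
```

View pics/s7.png

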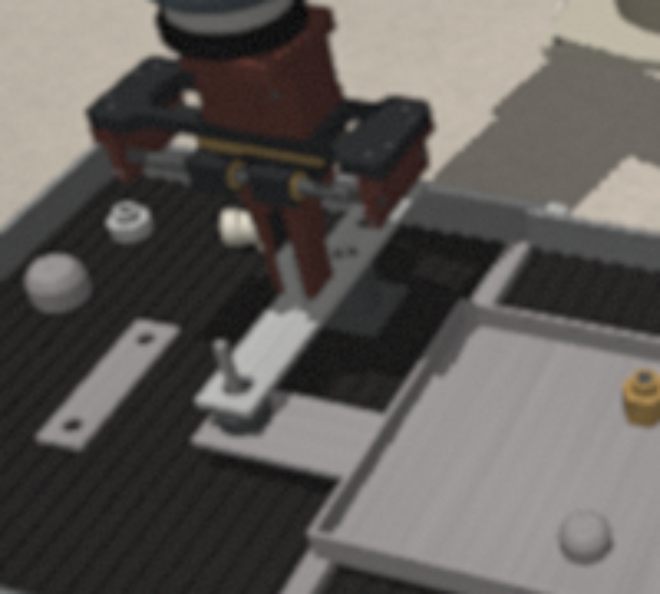

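>>> {"op": "move_arm", "data": {"deltas": [[255,0,0,0.002,0],[255,0,0,0.004,0],[255,0,0,0.005,0],[255,0,0,0.005,0],[255,0,0,0.005,0]]}}

```text
t: 7.08
ee_pos: [507.4, -124.4, 73.7]
orientation: [-3.14, 0.096, 0.0]
ft_force: [0.1, -0.2, -2.0]
width: 10.0
```

```bash
python3 -c "
from h import *
to([507.8,-124.4,72.6],-0.0612)
cv2.imwrite('pics/s8.png',cv2.resize(get_image('scene')[100:200,70:190],None,fx=5,fy=5,interpolation=cv2.INTER_CUBIC))
"
```

```text
t 7.08 pos [ 507.4 -124.4   73.7] yaw -0.0612 F [ 0.1 -0.2 -2. ] w 10.0 vel 0.001
delta [ 0.4 -0.   1.1] roll 0.0
```

View pics/s8.png

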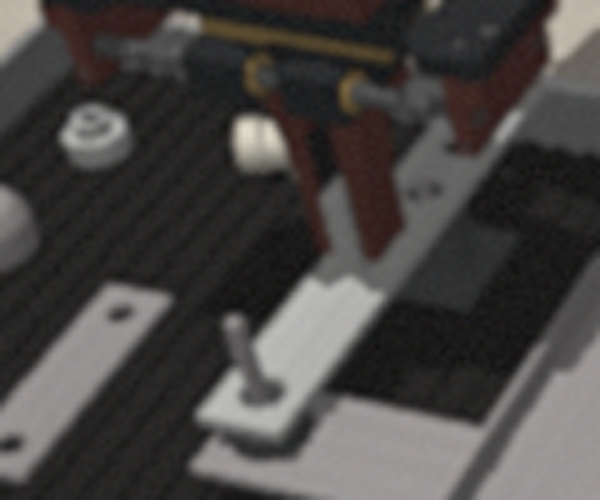

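>>> {"op": "move_arm", "data": {"deltas": [[255,0,0,0.001,0],[255,0,0,0.0013,0],[255,0,0,0.0013,0]]}}

```text
t: 7.38
ee_pos: [507.5, -124.4, 72.6]
orientation: [3.14, -0.096, 0.0]
ft_force: [-0.2, -0.3, 2.1]
width: 9.8
```

>>> {"op": "move_arm", "data": {"deltas": [[150,0,0,0,0],[150,0,0,0,0],[150,0,0,0,0],[150,0,0,0,0],[150,0,0,0,0]]}}

```text
t: 7.8
ee_pos: [507.4, -124.4, 72.3]
orientation: [-3.14, 0.096, -0.0]
ft_force: [-0.1, -0.2, -0.3]
width: 35.6
```

>>> {"op": "move_arm", "data": {"deltas": [[150,0,0,-0.015,0],[150,0,0,-0.035,0],[150,0,0,-0.065,0],[150,0,0,-0.095,0],[150,0,0,-0.12,0]]}}

```text
t: 8.22
ee_pos: [507.5, -124.4, 194.1]
orientation: [3.14, -0.096, 0.001]
ft_force: [0.5, -0.4, -0.3]
width: 36.0
```

>>> {"op": "move_arm", "data": {"deltas": [[150,0.0,0.05,-0.03,0],[150,0.0,0.09,-0.05,0],[150,0.0,0.13,-0.05,0],[150,0.0,0.15,-0.05,0],[150,0.0,0.15,-0.05,0]]}}

```text
t: 8.63
ee_pos: [498.6, -279.8, 243.9]
orientation: [3.136, -0.102, 0.005]
ft_force: [0.4, 0.3, 0.5]
width: 36.1
```

```bash
python3 -c "
from h import *
to([507.8,-124.4,72.6],-0.0612)
cv2.imwrite('pics/s9.png',cv2.resize(get_image('scene')[90:200,70:190],None,fx=5,fy=5,interpolation=cv2.INTER_CUBIC))
cv2.imwrite('pics/t9.png',cv2.resize(get_image('top')[130:310,310:470],None,fx=3.3,fy=3.3,interpolation=cv2.INTER_CUBIC))
for c in ['scene','top']:
  for n in ['stay','short_pin','tall_pin']:
    print(c,n,[(d['conf'],d['location']) for d in place_of(c,n)][:3])
"
```

```text
t 8.63 pos [ 498.6 -279.8  243.9] yaw -0.0649 F [0.4 0.3 0.5] w 36.1 vel 0.084
delta [  -1.5 -156.3  170.8] roll -0.0037
scene stay [(0.68, [506.2, -123.2, 43.2])]
scene short_pin [(0.77, [461.6, -120.8, 46.8])]
scene tall_pin [(0.96, [595.8, -126.5, 44.9])]
top stay [(0.74, [509.0, -125.9, 43.9])]
top short_pin [(0.65, [463.1, -120.7, 42.2])]
top tall_pin [(0.69, [592.4, -128.6, 44.6])]
```

View pics/s9.png

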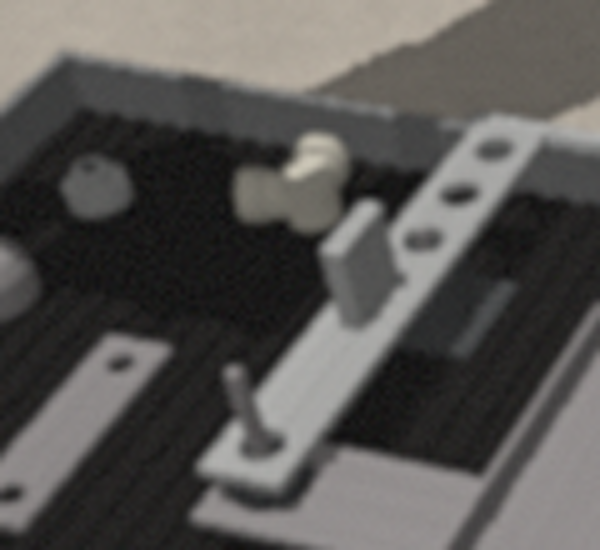

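View pics/t9.png

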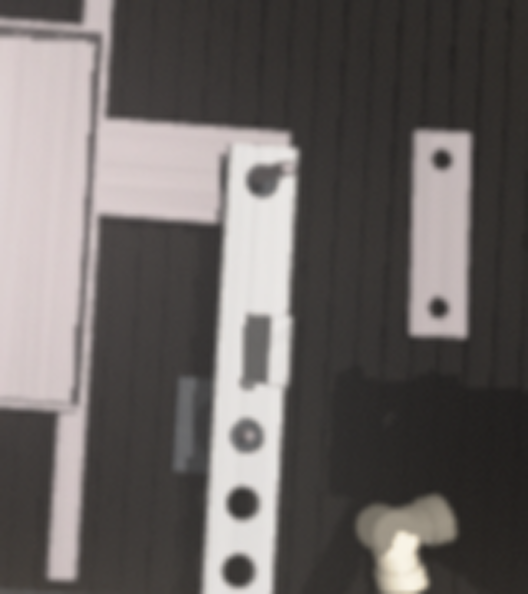

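>>> {"op": "move_arm", "data": {"deltas": [[150,0,0,0,0],[150,0,0,0,0],[150,0,0,0,0]]}}

```text
t: 9.28
ee_pos: [498.4, -273.7, 242.4]
orientation: [3.14, -0.095, -0.0]
ft_force: [0.8, 0.5, -0.3]
width: 36.1
```

```bash
python3 -c "
from workcell import *
print(close_job())"
```

```text
the job is handed in; nothing more can be done
None
```

The stay is re-hung with its nearest-to-lug hole on the short pin and the eye still round the tall pin. I handed the job in at about 9.3 s of the 35 s allowed; no verdict was reported.

**What I did:** I gripped the stay by its lug, lifted it 25 mm clear of the short pin and drew it with the tray 68 mm toward the three-hole end. I then lowered it until the wrist force changed from about -2 N to +2 N, which showed it was resting on the posts. I let go and moved the arm well away.

**Last checks:**
- **Pins:** The final top picture shows the short pin centred in the hole nearest the lug. Both pictures show the tall pin in the eye.
- **Bar:** It looks flat on both posts, and the networks put its origin at z of about 43–44 mm against post tops at 45 mm.
- **Tray:** I did not measure it directly. The tall pin's position moved about 62–69 mm, and 45 mm was needed.
- **Disagreements:** The two cameras' place estimates differed by 1–3.5 mm, within their stated error. No check failed.

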